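Size an unmarked jig pin in the row of gauge rings

TASK

The jig pins in the wooden block came back unmarked. Take the one at the left-hand end by its grip and try its shank right through the gauge rings one after the other, from the largest down, until a ring stops it; feel for that and do not force it. Then leave it standing in the last ring it went through, fully home on its shoulder, and leave the other two pins and everything else where they are.

Things in the scene. Friction and masses are not known exactly. Their poses are not given: they have to be found in the camera images.
- pin_a: jig pin A, 106 mm tall: round shank 60 mm long, bevelled 0.7 mm at the foot; shoulder 36 mm diameter, 6 mm thick; ribbed round grip 22 mm diameter, 40 mm tall, on top. 0.15 to 0.28 kg. Shank 14, 20 or 26 mm in diameter, another for each of the three pins, not told which. Origin: centre of the foot, z up the axis; shoulder z = 60 to 66 mm, grip 66 to 106 mm
- pin_b: jig pin B, 106 mm tall: round shank 60 mm long, bevelled 0.7 mm at the foot; shoulder 36 mm diameter, 6 mm thick; ribbed round grip 22 mm diameter, 40 mm tall, on top. 0.15 to 0.28 kg. Shank 14, 20 or 26 mm in diameter, another for each of the three pins, not told which. Origin: centre of the foot, z up the axis; shoulder z = 60 to 66 mm, grip 66 to 106 mm
- pin_c: jig pin C, 106 mm tall: round shank 60 mm long, bevelled 0.7 mm at the foot; shoulder 36 mm diameter, 6 mm thick; ribbed round grip 22 mm diameter, 40 mm tall, on top. 0.15 to 0.28 kg. Shank 14, 20 or 26 mm in diameter, another for each of the three pins, not told which. Origin: centre of the foot, z up the axis; shoulder z = 60 to 66 mm, grip 66 to 106 mm
- ring_1: first and largest steel gauge ring of the row of four (65 mm apart, ring 1 at the left), fixed in the gauge bar, axis upright: bore 27 mm, outside 46 mm, 24 mm thick, open below. Origin: centre of its top face (the mouth), 96 mm above the bench; z up, y along the row towards ring 1
- ring_2: second steel gauge ring of the row of four (65 mm apart, ring 1 at the left), fixed in the gauge bar, axis upright: bore 21 mm, outside 41 mm, 24 mm thick, open below. Origin: centre of its top face (the mouth), 96 mm above the bench; z up, y along the row towards ring 1
- ring_3: third steel gauge ring of the row of four (65 mm apart, ring 1 at the left), fixed in the gauge bar, axis upright: bore 15 mm, outside 36 mm, 24 mm thick, open below. Origin: centre of its top face (the mouth), 96 mm above the bench; z up, y along the row towards ring 1
- ring_4: fourth and smallest steel gauge ring of the row of four (65 mm apart, ring 1 at the left), fixed in the gauge bar, axis upright: bore 9 mm, outside 31 mm, 24 mm thick, open below. Origin: centre of its top face (the mouth), 96 mm above the bench; z up, y along the row towards ring 1
- gauge: rigid ring-gauge bar, fixed; lapped rings: set pins down on them at about 10 mm/s and with no more than 30 N. Base plate 84 x 312 x 10 mm, a cheek at each end, bar 64 x 292 mm, its top 92 mm above the bench (rings 4 mm proud), 68 mm free between base and bar. A 26, 20 or 14 mm shank fits ring 1, 2 or 3 with 1 mm play in diameter and is 5 mm too thick for the next. Origin: centre of the underside; y along the row towards ring 1
- pin_block: fixed hardwood block 60 x 226 x 74 mm nearer the robot, with three equal upright sockets (31 mm bore, 66 mm deep) 76 mm apart in a row; a pin stands in each, hanging by its shoulder, with its shank hidden. Origin: centre of the underside; y along the row towards the left socket
- socket_left (a point): centre of the mouth of the left socket (as seen from the robot), on the top face of the pin block, 74 mm above the bench
- socket_middle (a point): centre of the mouth of the middle socket (as seen from the robot), on the top face of the pin block, 74 mm above the bench
- socket_right (a point): centre of the mouth of the right socket (as seen from the robot), on the top face of the pin block, 74 mm above the bench
- spanner_17: open and ring spanner, 220 mm long, 9 mm thick, lying flat near the right edge of the bench; origin: centre of its underside
- spray_bench: aerosol can, 66 mm diameter, 230 mm tall, standing at the back right; origin: centre of its underside
- tape_measure: yellow tape measure, 84 x 34 x 65 mm, at the front left; origin: centre of its underside
- job_pad: black notepad, 210 x 153 x 16 mm, lying at the back left; origin: centre of its underside
- pliers: red-handled pliers, 164 x 58 x 17 mm, lying at the left; origin: centre of its underside
- tape_roll: roll of black insulating tape, 62 mm diameter, 19 mm high, beyond the left end of the pin block; origin: centre of its underside
- bolt_c: hex bolt, 51 mm long, 22 mm over the head, lying in front of the pin block; origin: centre of its underside
- nut_c: hex nut, 19 x 21 x 10 mm, beside the right end of the gauge bar; origin: centre of its underside
Things that resemble listed ones, but are neither listed nor needed, are in the scene too. Leave any green, pink or red look-alike of the pin_b alone.

How it is judged:
By the outcome, as a careful person would: the job done as asked, in the order asked, and still so for the second after the job is handed in, with the robot touching nothing.
It also fails if it takes over 72 s, if anything falls off the work surface, if the arm or the gripper's body presses on something with over 40 N, if the wrist force passes 120 N, or if a joint passes its speed limit or range.

ROBOT

A 6-joint arm with a two-finger parallel gripper is mounted at the origin on a cart in front of the work surface, level with it; the furniture and walls round the work are solid. World frame = base frame: x ahead of the robot, y to its left, z up, the work surface at z = 0. Lengths are in mm, angles in rad, forces in N, time in s.
With the tool pointing down it reaches from about 300 to 775 mm from the base axis. Payload 14.6 kg.
Tool frame: the origin (TCP) lies at the very end of the fingers, on their centre line; the grasp point (between the pads) lies 19 mm behind it (manip.grip_point_offset is the distance from the TCP to the grasp point, in mm); z points along the fingers, y is the line along which they close (so a half turn about z gives the same grasp; the last joint's range is limited). The gripper opens to 94 mm and grips with 3 to 60 N. Pads are 16 mm wide; open, the fingers measure 119 mm over their backs; the gripper's body (75 mm by 177 mm) begins 78 mm behind the grasp point.
Start: joints at [-1.36, 0.3, 1.521, -0, 1.321, -0.067], TCP at [150.825, -528.905, 176.546] pointing down, gripper open.
Joint ranges: [-3.03, 3.03], [-0.79, 2.21], [0.23, 2.52], [-1.04, 4.18], [0, 3.07], [-2.55, 2.55]. Speed limits (rad/s): [2.22, 2.22, 2.57, 3.14, 3.14, 3.14].

INTERFACE

Orientations are given as [roll, pitch, yaw] about the fixed x, y, z axes, in that order (R = Rz(yaw) Ry(pitch) Rx(roll)).
In Python, from cell import telemetry, eyes, manip gives the robot as it stands.
- The arm moves only by the tool play_rows, never from a script. Its arguments are lists of equal length, an entry for each row: "translation": the shift along the world's x, y, z in m, a list of three; "yaw": the turn about the world's z in rad. A call has 1 to 12 rows; each row is the pose to reach, as a shift and turn from the pose commanded when the call began; what a row does not reach only later rows make up. A row lasts 1/8 s, in which the tool goes at most 62.5 mm and 10.7 degrees, less where a joint would pass 70% of its speed; a pose out of reach is approached as far as the arm can. A call with a gripper value outside its range is refused whole. "hand" is the opening, from 0 (shut) to 1 (fully open), set as the call begins (left out, the last holds). The fingers move at their own pace and stop on an object; "force" is the grip in N (left out, the last holds). Time passes only in rows, so rows that repeat a pose let the fingers close. It gives the time, the measured TCP pose, the force, the opening and the grip force at its end, in the units of the state.
- telemetry.read_state(): the state, without advancing time (a new reading comes with each control period).
- eyes.camera(name): name is "scene" or "top" or "wrist"; returns a dict with "pixels" (384x512x3 uint8, red, green, blue), "fx", "fy", "cx", "cy" (pixels), "cam_to_world" (4x4, takes a point from camera to world coordinates); the wrist camera has in their place "T_tool_cam" (4x4, takes a point from camera to tool coordinates, whose origin is the TCP and whose axes are the flange's). Camera axes: x right, y up, looking along -z (the intrinsics and any distortion apply to the point x, -y, -z); pixel columns grow to the right and rows downward; lengths in mm; the calibration is good to about 2 mm. A picture is of the moment at which its call begins: read the wrist's pose just before it. There is no depth.
- manip.sign_off(): hands the job in; it is judged then, once.
The state is a dict: "clock": time; "joints": joint angles; "qd": joint speeds; "effort": joint torques, N m; "eef_pos": TCP position; "eef_rot": TCP orientation; "wrist_force": force on the tool from outside, world axes, zero at the start; "moment": the same for the moment, N m; "finger_gap": finger opening in mm; "finger_force": force on a finger pad.
Only numpy, scipy, OpenCV 4.12 (cv2) and the standard library are available. Lean on these libraries where they do the work, as an engineer would, in place of code of your own. Each camera call takes 0.05 s, during which the arm holds its last target. There are 200 camera calls.

## Working session

There is one attempt and no reset: what is moved stays moved. The work goes in short steps, Python scripts to look and compute and a tool call to move; the robot and the scene stay as the last step left them, time stands still between calls to the robot, and variables do not carry over. Pictures are saved under pics/ and viewed, at most 10 in all, crops included, and the job is handed in when it is done.

Besides the shell and the picture viewer there is one more tool, called after "Emit:" as name(argument=value, ...) on one line, values as JSON. play_rows: Moves the arm, as the interface text tells. Its arguments: {"type":"object","properties":{"translation":{"type":"array","items":{"type":"array","items":{"type":"number"}}},"yaw":{"type":"array","items":{"type":"number"}},"hand":{"type":"number"},"force":{"type":"number"}},"required":["translation","yaw"]}

```bash
mkdir -p pics; python3 - <<'E'
from cell import telemetry, eyes, manip
import cv2, json
s=telemetry.read_state(); print(s)
for n in ("scene","top"):
    c=eyes.camera(n); cv2.imwrite(f"pics/{n}0.png",cv2.resize(c["pixels"][:,:,::-1],(800,600),interpolation=cv2.INTER_CUBIC))
    cv2.imwrite(f"pics/{n}0raw.png",c["pixels"][:,:,::-1])
    print(n,{k:(v.tolist() if hasattr(v,'tolist') else v) for k,v in c.items() if k!="pixels"})
c=eyes.camera("wrist");print({k:(v.tolist() if hasattr(v,'tolist') else v) for k,v in c.items() if k!="pixels"})
E
```

```text
{'clock': 0.0, 'joints': array([-1.35959455e+00,  3.00459051e-01,  1.52157812e+00, -7.40467002e-06,
        1.32067673e+00, -6.66048138e-02]), 'qd': array([-0.00258027,  0.00072451, -0.001397  , -0.00200667,  0.00027269,
        0.00090261]), 'effort': array([-2.37824388e-04, -5.31808591e+01, -3.52733552e+01,  7.07170973e-02,
        2.43041979e-02, -1.18506209e-04]), 'eef_pos': array([ 150.76791931, -528.6325804 ,  175.9942057 ]), 'eef_rot': array([-3.14047342e+00, -6.74685669e-05,  2.77808392e-01]), 'wrist_force': array([ 0.45572674, -0.62428165,  0.08478862]), 'moment': array([-0.00277915,  0.02210114, -0.0254265 ]), 'finger_force': 0.0, 'finger_gap': 94.0284585124272}
scene {'fx': 453.0893996183574, 'fy': 453.0893996183574, 'cx': 261.25536660052165, 'cy': 187.09510129175635, 'cam_to_world': [[-0.5527565219669552, 0.4849503066161106, -0.677704528194947, -285.3130306025749], [-0.8330875320100708, -0.34169653077078765, 0.4349812005921381, 574.4639894321905], [-0.020625019572465535, 0.8050258883862983, 0.5928810400033777, 788.6184337125057], [0.0, 0.0, 0.0, 1.0]]}
top {'fx': 456.889011273566, 'fy': 456.889011273566, 'cx': 256.7894862665648, 'cy': 186.68008165235798, 'cam_to_world': [[-0.003366956620980338, 0.980963106541853, -0.19416499995331044, 268.1698139218758], [-0.9998422843346402, -0.006688187660151085, -0.016452191413633688, 31.028901328090786], [-0.017437604755260253, 0.19407898327634346, 0.9808309121305363, 1541.561611922858], [0.0, 0.0, 0.0, 1.0]]}
{'fx': 276.0020044418942, 'fy': 276.0020044418942, 'cx': 257.3012278835119, 'cy': 190.08133656387506, 'T_tool_cam': [[-0.0006285838616226084, 0.9729979758374981, 0.23081278972027813, 66.11655691627138], [0.9999997126138523, 0.0005137792948390299, 0.0005574971266828134, -0.4932069081891033], [0.0004238567434552807, 0.23081307382157665, -0.9729980191647328, -208.5434023621738], [0.0, 0.0, 0.0, 1.0]]}
```

View pics/scene0.png

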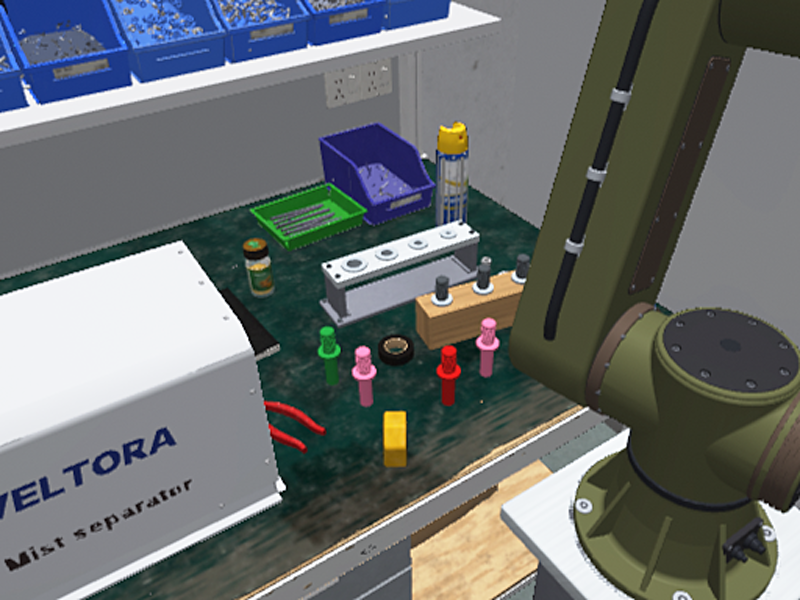

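View pics/top0.png

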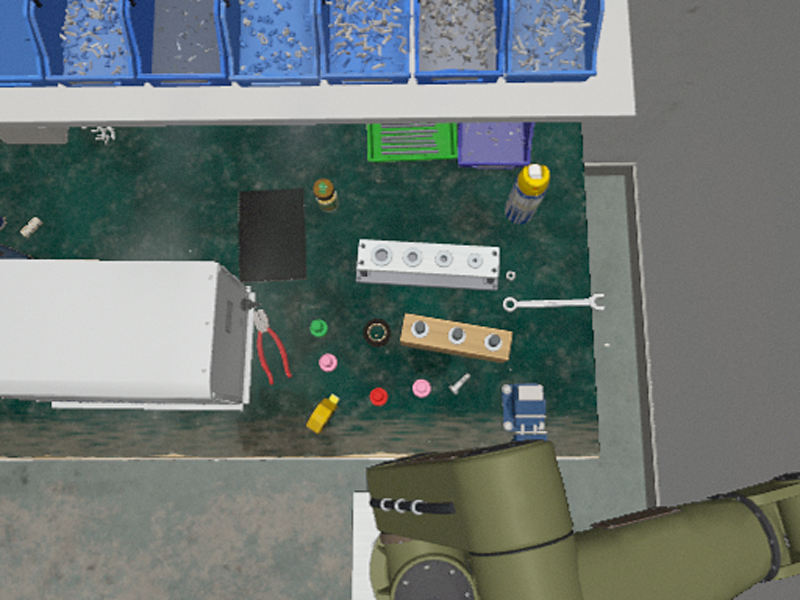

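The left pin of the block is at about (420,326) in the top view. The rings run from (381,255) for ring 1 to (475,261) for ring 4. I'll enlarge that area.

```bash
python3 - <<'E'
import cv2
i=cv2.imread("pics/top0raw.png")[145:235,222:338]
cv2.imwrite("pics/topcrop.png",cv2.resize(i,None,fx=6.5,fy=6.5,interpolation=cv2.INTER_CUBIC))
E
cat > h.py <<'E'
import numpy as np, cv2
from scipy.spatial.transform import Rotation as R
from cell import telemetry, eyes, manip
def ray(c,T,u,v,z):
    d=T[:3,:3]@np.array([(u-c["cx"])/c["fx"],-(v-c["cy"])/c["fy"],-1.])
    o=T[:3,3]; return o+d*(z-o[2])/d[2]
def wristT(c,s):
    T=np.eye(4);T[:3,:3]=R.from_euler("xyz",s["eef_rot"]).as_matrix();T[:3,3]=s["eef_pos"]
    return T@np.asarray(c["T_tool_cam"])
E
```

```text
(no output)
```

View pics/topcrop.png

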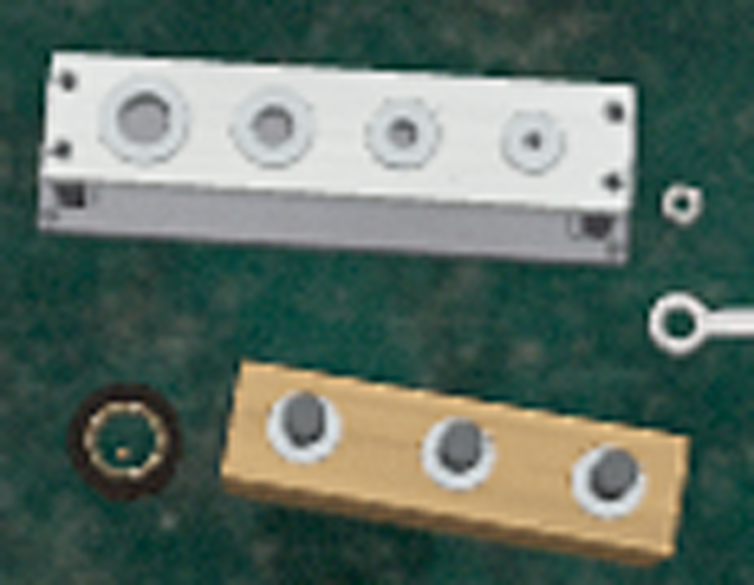

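The crop shows the ring centres at about (145,119), (273,125), (403,133) and (533,141). The pin shoulders are at (304,427), (458,454) and (609,482).

```bash
python3 - <<'E'
from h import *
c=eyes.camera("top");T=np.asarray(c["cam_to_world"])
f=lambda u,v,z:ray(c,T,(u+.5)/6.5-.5+222,(v+.5)/6.5-.5+145,z)
r=np.array([f(*p,96) for p in [(145,119),(273,125),(403,133),(533,141)]])
b=np.array([f(*p,80) for p in [(304,427),(458,454),(609,482)]])
for q in(r,b):
    print(q.round(1),np.linalg.norm(np.diff(q,axis=0),axis=1).round(1)); d=q[0]-q[-1];print("yaw of row from +y",np.arctan2(-d[0],d[1]))
print(f(304,398,114))
E
```

```text
[[633.7  97.1  96. ]
 [630.1  32.9  96. ]
 [625.5 -32.1  96. ]
 [620.9 -97.   96. ]] [64.3 65.2 65. ]
yaw of row from +y -0.0660343514879205
[[ 479.6   18.5   80. ]
 [ 465.7  -57.6   80. ]
 [ 451.4 -131.8   80. ]] [77.4 75.6]
yaw of row from +y -0.18601459043234148
[488.94461104  18.68079611 114.        ]
```

Emit:
play_rows(translation=[[0.01,0.03,0.06],[0.03,0.07,0.1],[0.06,0.12,0.12],[0.09,0.17,0.12],[0.12,0.22,0.12],[0.16,0.28,0.12],[0.2,0.34,0.12],[0.24,0.4,0.1],[0.28,0.46,0.08],[0.31,0.51,0.05],[0.329,0.547,0.03],[0.329,0.547,0.024]], yaw=[0.05,0.15,0.28,0.4,0.53,0.66,0.78,0.9,1.02,1.107,1.107,1.107])

```text
clock: 1.7
eef_pos: [480.2, 20.5, 199.2]
eef_rot: [-3.14, 0.0, 1.387]
wrist_force: [0.2, -1.4, 0.1]
finger_gap: 94.0
finger_force: 0.0
```

Emit:
play_rows(translation=[[0,0,0],[0,0,0]], yaw=[0,0])

```text
clock: 1.95
eef_pos: [479.8, 17.5, 201.1]
eef_rot: [3.141, 0.0, 1.385]
wrist_force: [0.3, -0.2, 0.3]
finger_gap: 93.9
finger_force: 0.0
```

```bash
python3 - <<'E'
from h import *
s=telemetry.read_state();c=eyes.camera("wrist");print(s["eef_pos"],s["eef_rot"],s["clock"],s["joints"],s["wrist_force"])
im=c["pixels"][:,:,::-1];cv2.imwrite("pics/w1raw.png",im)
cv2.imwrite("pics/w1.png",cv2.resize(im,(800,600),interpolation=cv2.INTER_CUBIC))
T=wristT(c,s);np.save("w1T.npy",T)
# predicted pixels
for p in [(479.6,18.5,80),(633.7,97.1,96),(630.1,32.9,96),(625.5,-32.1,96)]:
    q=np.linalg.inv(T)@np.array([*p,1]);print(c["cx"]-c["fx"]*q[0]/q[2],c["cy"]+c["fy"]*q[1]/q[2])
E
```

```text
[479.75232296  17.52297103 201.10656474] [3.14105487e+00 3.92831735e-05 1.38460850e+00] 1.95 [-3.97303399e-02  1.22971251e-01  1.67715033e+00 -1.20512890e-04
  1.34094479e+00  1.46484904e-01] [ 0.34808304 -0.16690994  0.30551486]
257.53611110341694 180.3054307337026
385.12875145790866 86.38741776616544
386.5277522944665 146.38807931446595
387.003938850391 201.7601710382428
```

View pics/w1.png

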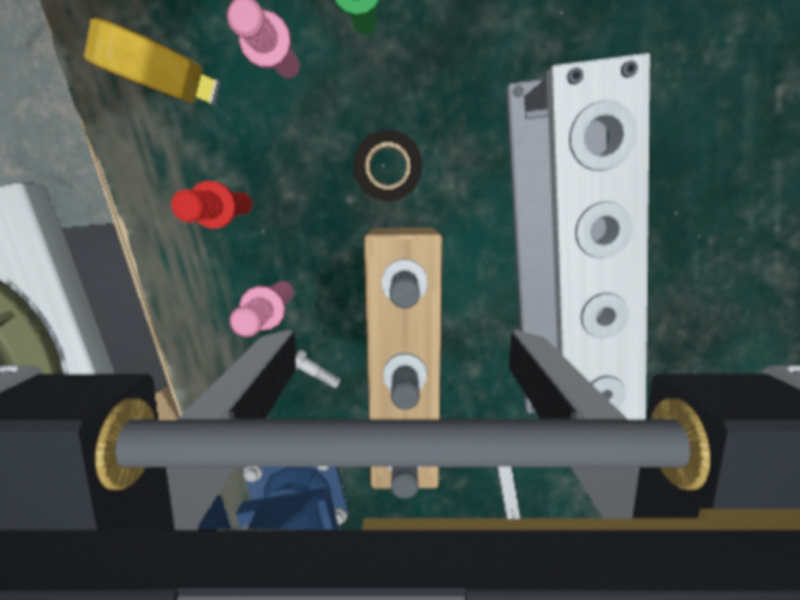

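The wrist view agrees with the top view to about 2 mm. The left shoulder is at (405,284) and the rings are at (603,135), (604,230) and (605,316). I'll enlarge it once to refine the points.

```bash
python3 - <<'E'
import cv2,numpy as np
i=cv2.imread("pics/w1raw.png")
a=i[160:220,235:285]; b=i[55:235,360:415]
A=cv2.resize(a,None,fx=6,fy=6,interpolation=cv2.INTER_CUBIC)
out=np.zeros((540,2*55*6,3),np.uint8)
out[:360,:300]=A
out[:,330:]=cv2.resize(b,(330,540) if 0 else (165*2,540),interpolation=cv2.INTER_CUBIC)
cv2.imwrite("pics/w1crop.png",out)
E
```

```text
(no output)
```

View pics/w1crop.png

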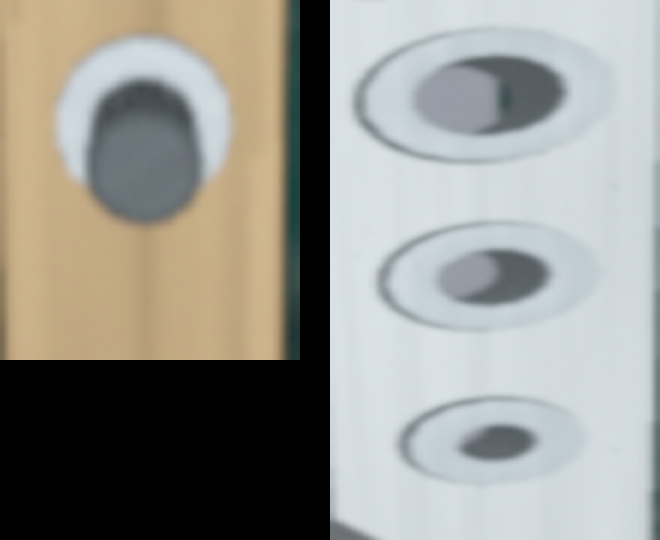

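The shoulder centre is at crop (144.5,122) and the grip top at (145,165). The bores are at (490,94), (494,277) and (497,443).

```bash
python3 - <<'E'
from h import *
c=eyes.camera("wrist");T=np.load("w1T.npy")
for u,v,z in [(258.7,179.9,80),(258.7,187.1,120),(386.25,86,96),(386.9,147,96),(387.5,202.3,96)]: print(ray(c,T,u,v,z).round(1))
E
```

```text
[481.1  18.7  80. ]
[480.9  18.8 120. ]
[634.9  97.3  96. ]
[630.5  32.1  96. ]
[626.  -32.9  96. ]
```

Emit:
play_rows(translation=[[0.001,0.0005,-0.03],[0.001,0.0005,-0.07],[0.001,0.0005,-0.1],[0.001,0.0005,-0.1155],[0.001,0.0005,-0.1155]], yaw=[0,0,0,0,0])

```text
clock: 2.68
eef_pos: [480.8, 18.2, 85.1]
eef_rot: [-3.141, 0.0, 1.384]
wrist_force: [-0.1, -0.3, 0.2]
finger_gap: 94.0
finger_force: 0.0
```

Emit:
play_rows(translation=[[0,0,0],[0,0,0],[0,0,0],[0,0,0],[0,0,0],[0,0,0],[0,0,0],[0,0,0]], yaw=[0,0,0,0,0,0,0,0], hand=0.15, force=40)

```text
clock: 3.68
eef_pos: [480.9, 18.6, 85.1]
eef_rot: [3.141, -0.0, 1.385]
wrist_force: [0.4, -0.4, -0.3]
finger_gap: 20.4
finger_force: 40.0
```

Emit:
play_rows(translation=[[0,0,0.01],[0,0,0.04],[0,0,0.08],[0,0,0.11],[0.02,0.01,0.12],[0.06,0.03,0.12],[0.1,0.05,0.12],[0.13,0.066,0.115],[0.15,0.0766,0.11],[0.154,0.0786,0.11],[0.154,0.0786,0.11],[0.154,0.0786,0.11]], yaw=[0,0,0,0,0,0,0,0,0,0,0,0])

```text
clock: 5.18
eef_pos: [634.4, 96.8, 195.8]
eef_rot: [3.141, -0.0, 1.384]
wrist_force: [-0.1, 0.0, -2.0]
finger_gap: 20.5
finger_force: 40.0
```

```bash
python3 - <<'E'
from h import *
s=telemetry.read_state();c=eyes.camera("wrist");print(s["eef_pos"],s["eef_rot"],s["clock"],s["wrist_force"],s["finger_gap"])
im=c["pixels"][:,:,::-1];cv2.imwrite("pics/w2raw.png",im);np.save("w2T.npy",wristT(c,s))
i=im[120:300,190:350]
out=cv2.resize(i,None,fx=3.3,fy=3.3,interpolation=cv2.INTER_CUBIC)
t=eyes.camera("scene")["pixels"][150:240,190:270,::-1]
t=cv2.resize(t,None,fx=3.3,fy=3.3,interpolation=cv2.INTER_CUBIC)
o=np.zeros((out.shape[0],out.shape[1]+t.shape[1],3),np.uint8);o[:,:out.shape[1]]=out;o[:t.shape[0],out.shape[1]:]=t
print(o.shape);cv2.imwrite("pics/w2.png",o)
E
```

```text
[634.39830839  96.76110627 195.77038848] [ 3.14101713e+00 -1.28101503e-04  1.38441225e+00] 5.175 [-0.0666342   0.04082584 -1.98258423] 20.52375336041952
(594, 792, 3)
```

View pics/w2.png

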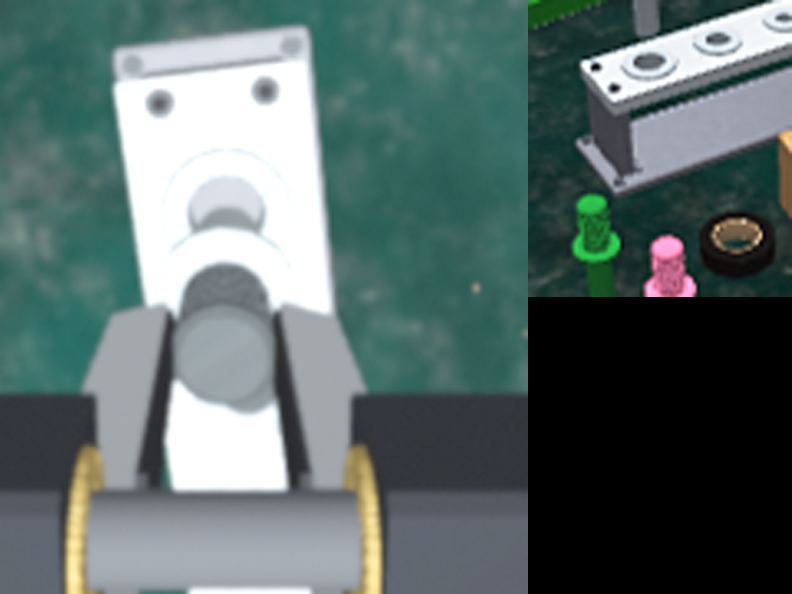

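```bash
python3 - <<'E'
from h import *
c=eyes.camera("wrist");T=np.asarray(c["T_tool_cam"])
for z in (-35,5,65):
    q=np.linalg.inv(T)@np.array([0,0,z,1]);u=c["cx"]-c["fx"]*q[0]/q[2];v=c["cy"]+c["fy"]*q[1]/q[2];print(z,(u-190+.5)*3.3,(v-120+.5)*3.3, -c["fx"]/q[2]*3.3)
def inv(cu,cv,z): return ray(c,T,(cu+.5)/3.3-.5+190,(cv+.5)/3.3-.5+120,z).round(1)
print(inv(225,355,-35),inv(229.5,292,5),inv(227,213,100.0),inv(227.5,213,100))
E
```

```text
-35 227.14522926961334 356.5181741257838 4.942617726276582
5 226.54585760595168 297.32685354651545 4.0807063775621515
65 225.95748480044747 239.221732029846 3.2346116602364896
[  0.2  -0.3 -35. ] [1.2 0.8 5. ] [  0.6   0.6 100. ] [  0.6   0.8 100. ]
```

Emit:
play_rows(translation=[[0.0005,0.0004,-0.01],[0.0005,0.0004,-0.019],[0.0005,0.0004,-0.022],[0.0005,0.0004,-0.024],[0.0005,0.0004,-0.0255],[0.0005,0.0004,-0.027],[0.0005,0.0004,-0.028],[0.0005,0.0004,-0.029],[0.0005,0.0004,-0.03],[0.0005,0.0004,-0.031],[0.0005,0.0004,-0.032]], yaw=[0,0,0,0,0,0,0,0,0,0,0])

```text
clock: 6.7
eef_pos: [635.3, 97.6, 163.0]
eef_rot: [3.142, 0.0, 1.385]
wrist_force: [0.2, -0.2, -2.9]
finger_gap: 20.3
finger_force: 40.0
```

Emit:
play_rows(translation=[[0,0,-0.004],[0,0,-0.009],[0,0,-0.014],[0,0,-0.019],[0,0,-0.024],[0,0,-0.03],[0,0,-0.036],[0,0,-0.042],[0,0,-0.047],[0,0,-0.05],[0,0,-0.052]], yaw=[0,0,0,0,0,0,0,0,0,0,0])

```text
clock: 8.07
eef_pos: [635.3, 97.6, 110.9]
eef_rot: [3.142, 0.0, 1.385]
wrist_force: [-0.7, -0.3, -3.3]
finger_gap: 20.3
finger_force: 40.0
```

Emit:
play_rows(translation=[[0,0,0.02],[0,0,0.045],[0,0,0.065],[0,0,0.072],[-0.0015,-0.02,0.075],[-0.003,-0.045,0.075],[-0.0041,-0.062,0.075],[-0.0041,-0.0648,0.073],[-0.0041,-0.0648,0.073],[-0.0041,-0.0648,0.073]], yaw=[0,0,0,0,0,0,0,0,0,0])

```text
clock: 9.32
eef_pos: [631.2, 33.4, 183.9]
eef_rot: [-3.141, -0.0, 1.386]
wrist_force: [0.7, 0.3, -2.6]
finger_gap: 20.0
finger_force: 40.0
```

```bash
python3 - <<'E'
from h import *
s=telemetry.read_state();c=eyes.camera("wrist");print(s["eef_pos"],s["eef_rot"],s["clock"],s["wrist_force"],s["finger_gap"])
im=c["pixels"][:,:,::-1]
i=im[140:260,210:310]
a=cv2.resize(i,None,fx=4.5,fy=4.5,interpolation=cv2.INTER_CUBIC)
sc=eyes.camera("scene");T=np.linalg.inv(np.asarray(sc["cam_to_world"]))
q=T@np.array([631,32.8,120,1]);u=int(sc["cx"]-sc["fx"]*q[0]/q[2]);v=int(sc["cy"]+sc["fy"]*q[1]/q[2])
print(u,v,-sc["fx"]/q[2])
t=sc["pixels"][v-40:v+40,u-30:u+30,::-1]
t=cv2.resize(t,None,fx=5,fy=5,interpolation=cv2.INTER_CUBIC)
o=np.zeros((600,800,3),np.uint8);o[:540,:450]=a;o[:400,460:760]=t
cv2.imwrite("pics/w3.png",o)
E
```

```text
[631.21483975  33.44962062 183.91357355] [-3.14138168e+00 -9.53877056e-05  1.38551468e+00] 9.325 [ 0.7320708   0.27452726 -2.60199504] 19.98762872929725
246 154 0.36159953402744766
```

View pics/w3.png

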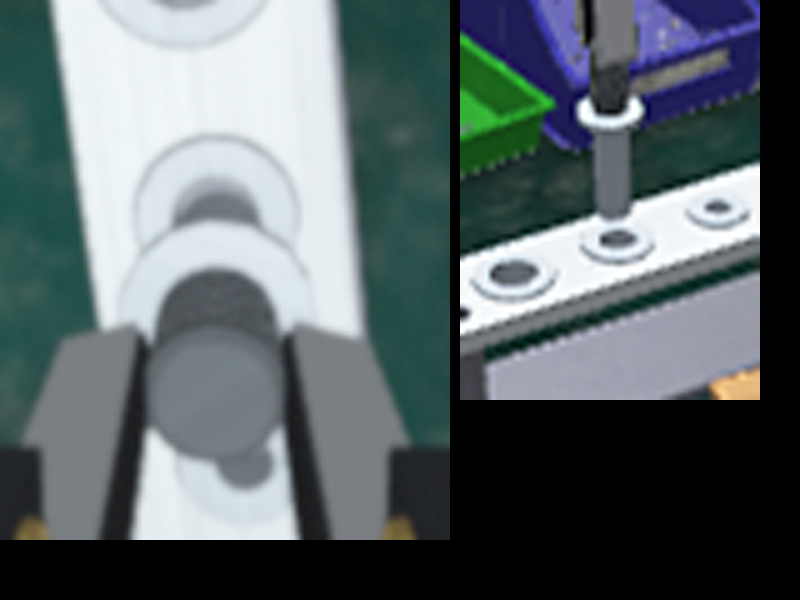

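The shank scales to about 20 mm against the 36 mm shoulder, and it hangs over ring 2. Ring 2's outer edge spans x 134–299 with its top at v 133. The shoulder spans 119–316 with its top at v 221. The grip's top face spans 148–283 and v 326–462.

```bash
cat >> h.py <<'E'
def fitc(c,rad,z,l,r,top,sc,ox,oy,bot=None):
    from scipy.optimize import least_squares
    Ti=np.linalg.inv(np.asarray(c["T_tool_cam"]));t=np.linspace(0,2*np.pi,721)
    def f(p):
        P=Ti@np.array([p[0]+rad*np.cos(t),p[1]+rad*np.sin(t),z+0*t,1+0*t])
        u=(c["cx"]-c["fx"]*P[0]/P[2]+.5-ox)*sc;v=(c["cy"]+c["fy"]*P[1]/P[2]+.5-oy)*sc
        e=[(u.min()+u.max()-l-r)/2,v.min()-top]
        if bot: e[1]=(v.min()+v.max()-top-bot)/2
        return e
    s=least_squares(f,[0,0]);return s.x.round(2)
E
python3 - <<'E'
from h import *
c=eyes.camera("wrist")
print(fitc(c,20.5,88.05,134,299,133,4.5,210,140),fitc(c,18,5,119,316,221,4.5,210,140),fitc(c,11,-35,148,283,326,4.5,210,140,462))
E
```

```text
[-0.52 -0.34] [-0.58 -0.26] [ 0.19 -0.63]
```

Emit:
play_rows(translation=[[0,0,-0.006],[0,0,-0.011],[0,0,-0.013],[0,0,-0.0145],[0,0,-0.0155],[0,0,-0.0165],[0,0,-0.0175],[0,0,-0.0185]], yaw=[0,0,0,0,0,0,0,0])

```text
clock: 10.48
eef_pos: [631.3, 32.8, 165.7]
eef_rot: [3.141, -0.0, 1.385]
wrist_force: [-0.5, -0.4, -1.8]
finger_gap: 20.7
finger_force: 40.0
```

Foot at about 94.5 with no contact force, so I'll continue.

Emit:
play_rows(translation=[[0,0,-0.001],[0,0,-0.002],[0,0,-0.003],[0,0,-0.004],[0,0,-0.005]], yaw=[0,0,0,0,0])

```text
clock: 11.1
eef_pos: [631.2, 32.8, 160.5]
eef_rot: [-3.142, 0.0, 1.385]
wrist_force: [-0.8, -0.4, -2.4]
finger_gap: 20.2
finger_force: 40.0
```

Emit:
play_rows(translation=[[0,0,-0.003],[0,0,-0.007],[0,0,-0.011],[0,0,-0.015],[0,0,-0.02],[0,0,-0.025],[0,0,-0.03],[0,0,-0.035],[0,0,-0.04],[0,0,-0.045],[0,0,-0.048],[0,0,-0.0495]], yaw=[0,0,0,0,0,0,0,0,0,0,0,0])

```text
clock: 12.6
eef_pos: [631.2, 32.8, 110.9]
eef_rot: [-3.141, 0.0, 1.385]
wrist_force: [0.1, -0.4, -2.8]
finger_gap: 20.5
finger_force: 40.0
```

Emit:
play_rows(translation=[[0,0,0.015],[0,0,0.035],[0,0,0.055],[0,0,0.07],[-0.0015,-0.02,0.073],[-0.003,-0.045,0.073],[-0.0044,-0.062,0.073],[-0.0044,-0.0649,0.07],[-0.0044,-0.0649,0.065],[-0.0044,-0.0649,0.061],[-0.0044,-0.0649,0.059],[-0.0044,-0.0649,0.059]], yaw=[0,0,0,0,0,0,0,0,0,0,0,0])

```text
clock: 14.1
eef_pos: [626.8, -31.7, 169.9]
eef_rot: [-3.141, -0.0, 1.385]
wrist_force: [-0.2, 0.6, -2.5]
finger_gap: 20.4
finger_force: 40.0
```

Emit:
play_rows(translation=[[0,0,-0.0008],[0,0,-0.0016],[0,0,-0.0024]], yaw=[0,0,0])

```text
clock: 14.48
eef_pos: [626.8, -32.1, 167.6]
eef_rot: [3.142, 0.0, 1.385]
wrist_force: [-0.4, 0.8, -2.4]
finger_gap: 20.2
finger_force: 40.0
```

Commanded TCP is 167.65, with contact expected at 167. I'll step down in fine increments.

Emit:
play_rows(translation=[[0,0,-0.0004],[0,0,-0.0008]], yaw=[0,0])

```text
clock: 14.72
eef_pos: [626.9, -32.1, 167.0]
eef_rot: [3.141, -0.0, 1.385]
wrist_force: [-1.5, 0.0, -0.3]
finger_gap: 20.4
finger_force: 40.0
```

Emit:
play_rows(translation=[[0,0,-0.0003]], yaw=[0])

```text
clock: 14.85
eef_pos: [627.0, -32.1, 166.9]
eef_rot: [3.141, -0.0, 1.385]
wrist_force: [-0.5, -0.7, 0.7]
finger_gap: 20.2
finger_force: 40.0
```

Emit:
play_rows(translation=[[0,0,-0.0003],[0,0,-0.0006]], yaw=[0,0])

```text
clock: 15.1
eef_pos: [627.2, -32.1, 166.8]
eef_rot: [3.14, -0.0, 1.385]
wrist_force: [-0.9, 0.2, 7.5]
finger_gap: 20.3
finger_force: 40.0
```

Emit:
play_rows(translation=[[0,0,-0.0003],[0,0,-0.0003]], yaw=[0,0])

```text
clock: 15.35
eef_pos: [627.3, -32.1, 166.9]
eef_rot: [3.14, -0.0, 1.385]
wrist_force: [-0.7, 1.2, 7.6]
finger_gap: 20.5
finger_force: 40.0
```

Ring 3 stopped it: the TCP held at 166.9 against a command of about 165.6, with about 10 N net. Going back to ring 2.

Emit:
play_rows(translation=[[0,0,0.006],[0,0,0.016],[0.001,0.015,0.018],[0.003,0.04,0.018],[0.0044,0.06,0.018],[0.0044,0.0649,0.018],[0.0044,0.0649,0.018],[0.0044,0.0649,0.018]], yaw=[0,0,0,0,0,0,0,0])

```text
clock: 16.35
eef_pos: [631.2, 32.2, 183.6]
eef_rot: [-3.142, 0.0, 1.384]
wrist_force: [0.1, -0.2, -3.4]
finger_gap: 20.5
finger_force: 40.0
```

```bash
python3 - <<'E'
from h import *
s=telemetry.read_state();c=eyes.camera("wrist");print(s["eef_pos"],s["wrist_force"],s["finger_gap"])
i=c["pixels"][140:260,210:310,::-1]
a=cv2.resize(i,None,fx=4.5,fy=4.5,interpolation=cv2.INTER_CUBIC)
b=cv2.imread("pics/w3.png")[:540,:450]
d=cv2.absdiff(a,b).mean(axis=(1,2)); print("diff",d.mean(), cv2.phaseCorrelate(np.float32(b[215:460,110:320].mean(2)),np.float32(a[215:460,110:320].mean(2))),cv2.phaseCorrelate(np.float32(b[125:215,110:320].mean(2)),np.float32(a[125:215,110:320].mean(2))))
E
```

```text
[631.21663119  32.16759675 183.61234905] [ 0.07751606 -0.17318501 -3.44924593] 20.486301710661188
diff 1.8711714677640605 ((-0.006690022162629816, 0.00706923739495835), 0.9814690214086462) ((-0.1156929267198592, -0.790671087586901), 0.24206480999542362)
```

The pin hasn't shifted in the hand, so I'll insert it again slowly.

Emit:
play_rows(translation=[[0,0,-0.006],[0,0,-0.011],[0,0,-0.013],[0,0,-0.0145],[0,0,-0.0155],[0,0,-0.0165],[0,0,-0.0175],[0,0,-0.0185]], yaw=[0,0,0,0,0,0,0,0])

```text
clock: 17.4
eef_pos: [631.2, 32.8, 165.2]
eef_rot: [-3.142, 0.0, 1.385]
wrist_force: [-0.2, -0.5, -2.7]
finger_gap: 20.2
finger_force: 40.0
```

Emit:
play_rows(translation=[[0,0,-0.001],[0,0,-0.002],[0,0,-0.003],[0,0,-0.004]], yaw=[0,0,0,0])

```text
clock: 17.9
eef_pos: [631.2, 32.8, 161.1]
eef_rot: [-3.142, -0.0, 1.385]
wrist_force: [-1.6, -0.6, -2.1]
finger_gap: 20.2
finger_force: 40.0
```

Next, down to TCP 110 (now 161.15; home is at about 107).

Emit:
play_rows(translation=[[0,0,-0.004],[0,0,-0.009],[0,0,-0.014],[0,0,-0.019],[0,0,-0.024],[0,0,-0.029],[0,0,-0.034],[0,0,-0.039],[0,0,-0.044],[0,0,-0.048],[0,0,-0.0495],[0,0,-0.051]], yaw=[0,0,0,0,0,0,0,0,0,0,0,0])

```text
clock: 19.4
eef_pos: [631.2, 32.8, 110.2]
eef_rot: [3.142, -0.0, 1.385]
wrist_force: [-0.3, 0.6, -2.2]
finger_gap: 20.8
finger_force: 40.0
```

Emit:
play_rows(translation=[[0,0,-0.001],[0,0,-0.002],[0,0,-0.0028]], yaw=[0,0,0])

```text
clock: 19.77
eef_pos: [631.3, 32.8, 107.4]
eef_rot: [3.141, -0.0, 1.385]
wrist_force: [-1.4, 0.7, -2.8]
finger_gap: 20.0
finger_force: 40.0
```

Emit:
play_rows(translation=[[0,0,-0.0004],[0,0,-0.0008]], yaw=[0,0])

```text
clock: 20.02
eef_pos: [631.4, 32.7, 107.0]
eef_rot: [3.141, -0.0, 1.385]
wrist_force: [-1.9, -1.0, 3.7]
finger_gap: 20.3
finger_force: 40.0
```

It's seated at home height, so I'll release and withdraw.

Emit:
play_rows(translation=[[0,0,0.0006],[0,0,0.0006],[0,0,0.0006],[0,0,0.0006],[0,0,0.0006],[0,0,0.0006]], yaw=[0,0,0,0,0,0], hand=0.6)

```text
clock: 20.78
eef_pos: [631.2, 32.8, 107.1]
eef_rot: [-3.142, -0.0, 1.385]
wrist_force: [0.2, -0.4, -0.2]
finger_gap: 56.4
finger_force: 0.0
```

Emit:
play_rows(translation=[[0,0,0.006],[0,0,0.02],[0,0,0.045],[0,0,0.08],[-0.02,0,0.11],[-0.05,0,0.13],[-0.08,0,0.13],[-0.08,0,0.13]], yaw=[0,0,0,0,0,0,0,0])

```text
clock: 21.78
eef_pos: [550.5, 32.9, 239.1]
eef_rot: [3.139, -0.0, 1.385]
wrist_force: [0.2, -0.6, -1.0]
finger_gap: 56.2
finger_force: 0.0
```

```bash
python3 - <<'E'
from h import *
s=telemetry.read_state();print(s["eef_pos"],s["wrist_force"],s["finger_gap"],s["clock"])
a=cv2.resize(eyes.camera("wrist")["pixels"][60:260,200:400,::-1],(400,400),interpolation=cv2.INTER_CUBIC)
t=cv2.resize(eyes.camera("scene")["pixels"][120:220,190:290,::-1],(400,400),interpolation=cv2.INTER_CUBIC)
cv2.imwrite("pics/end.png",np.hstack([a,t]))
E
```

```text
[550.50925211  32.85179593 239.08412897] [ 0.20639005 -0.64267312 -1.04631263] 56.152242634786475 21.775
```

View pics/end.png

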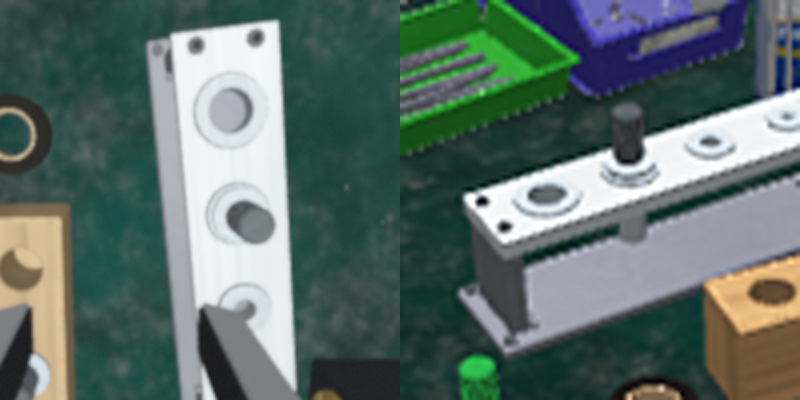

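The pin stands upright in ring 2 with its shoulder down on the ring at (630,165) in the scene crop. The robot is clear, and the left socket is empty.

```bash
python3 -c "
from cell import manip; print(manip.sign_off())"
```

```text
the job is handed in; nothing more can be done
None
```

The left-hand pin went through rings 1 and 2, was stopped by ring 3 at about 10 N, and now stands home on its shoulder in ring 2; the job is handed in at about 22 s on the clock.

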